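# Set the reading panel on the slant stand

## Task

Move the flat light panel with the reading chart from the level back deck of the slant stand onto the blue sloping face, and leave it lying flat there with its lower edge resting against the steel ledge along its whole length and its left edge (as seen from the robot) touching the red side stop. Ease it over and do not let it drop or shoot down; the side stop must stay where it has been set, and the other things on the bench and the roll of tape on the deck must stay where they are.

Things in the scene. Friction and masses are not known exactly. Their poses are not given: they have to be found in the camera images.
- stand: White slant stand, fixed, 300 mm wide (y), ledge side (-x) towards the robot, turned up to 0.3 rad. Origin on the bench under the middle of the crest, where deck and slope meet; x to the back, y left, z up. Level deck: x 0 to 100 mm, 80 mm high, open at the back. The slope falls from the crest towards -x at 22 degrees, 115 mm long; the ledge's foot is at x = -107 mm, 37 mm high.
- rest: Blue slope of the stand. Origin on it at the foot of the ledge's inner side, mid-width; x points up the slope, y left, z out of the face. Face: x 0 to 115 mm (crest), y -150 to 150 mm, z = 0. The steel ledge, x -12 to 0 mm, stands 16 mm out of the face over the full width. Friction (0.5 to 0.7) holds the panel on the slope: it does not slide down to the ledge by itself.
- stop (a joint): Red side stop on the ledge, clamped in a different place each time; it resists about 60 N. Its joint value in m is how far its contact face has been set to the right of its leftmost place: the face is at y = 100 mm minus this value in the frame of the rest. Value 0 to 0.05.
- stop_face (a point): Middle of the stop's contact face, which looks to the right (-y of the rest): 18 mm up the slope from the ledge, 8 mm out of the slope. The stop reaches from the ledge to 35 mm up the slope, is 22 mm wide (to the left of its face) and stands 23 mm out of the slope. Axes as the rest's.
- panel: Light panel, dark with a white top with red lines: rigid slab 90 mm (x) by 140 mm (y) by 16 mm (z), 0.2 to 0.3 kg. Origin at the centre of its underside, lower edge at -x, y left, z out of the white top. Starts level on the deck, lower edge within 30 mm of the crest, skewed up to 0.2 rad. Pushed from behind, it tips on to the slope once its centre is past the crest.
- panel_low_left (a point): Left end of the panel's lower edge, at its underside: (-45, 70, 0) mm in the panel's frame, same axes.
- panel_low_right (a point): Right end of the panel's lower edge, at its underside: (-45, -70, 0) mm in the panel's frame, same axes.
- panel_left_side (a point): Point on the panel's left side face that meets the stop: (-27, 70, 8) mm in the panel's frame, same axes.
- tape: Bystander: roll of grey tape lying on the left end of the deck, 60 mm across, 19 mm high, loose; origin under its centre.
- boat: Bystander: white weighing tray, 80 x 80 x 22 mm, loose on the bench to the left of the stand; origin under its centre.
- jar: Bystander: glass jar with blue cap, 56 mm across, 70 mm high, loose on the bench to the right of the stand; origin under its centre.
- spray: Bystander: bottle with white cap, 68 mm across, 170 mm high, loose, on the left of the bench; origin under its centre.
- scissors: Bystander: scissors with blue handles, 160 mm long, flat on the bench to the right of the stand; origin on the bench at their middle.

How it is judged (in metres and radians):
At the end, for the whole second after the job is handed in: The panel lies flat on the blue slope, white face up (within 0.05 rad and 4 mm), both ends of its lower edge within 4 mm of the ledge's inner side, its left side within 4 mm of the side stop's face, at rest (x of panel_low_left in the frame of rest between -0.003 and 0.004 m and x of panel_low_right in the frame of rest between -0.003 and 0.004 m and z of panel_low_left in the frame of rest between -0.003 and 0.004 m and angle between the z axis of panel and the z axis of rest, either way round below 0.05 rad and angle between panel's own z axis and vertical below 0.6 rad and y of panel_left_side in the frame of stop_face between -0.004 and 0.003 m and linear speed of panel below 0.01 m/s and angular speed of panel below 0.1 rad/s); the robot touches nothing.
It fails at once if the side stop is shifted by more than 3 mm (distance of stop_face from where it was at the start of the episode above 0.003 m).
It fails at once if the panel drops or shoots down (faster than 0.6 m/s) (linear speed of panel above 0.6 m/s).
It fails at once if a bystander is moved by more than 20 mm (distance of any of tape, boat, jar, spray, scissors from where it was at the start of the episode above 0.02 m).
It also fails if it takes over 64 s, if anything falls off the work surface, if the arm or the gripper's body presses on something with over 40 N, if the wrist force passes 120 N, or if a joint passes its speed limit or range.

## Robot

A 6-joint arm with a two-finger parallel gripper is mounted at the origin on the work surface. World frame = base frame: x ahead of the robot, y to its left, z up, the work surface at z = 0. Lengths are in mm, angles in rad, forces in N, time in s.
With the tool pointing down it reaches from about 275 to 750 mm from the base axis. Payload 10.2 kg.
Tool frame: the origin (TCP) lies at the centre of the arm's flange, where the gripper is bolted on; the fingertips stand 173 mm ahead of it and the grasp point (between the pads) lies 155 mm ahead of it; z points along the fingers, y is the line along which they close (so a half turn about z gives the same grasp; the last joint's range is limited). The gripper opens to 85 mm and grips with 20 to 120 N. Pads are 22 mm wide; open, the fingers measure 114 mm over their backs; the gripper's body (76 mm by 85 mm) begins 54 mm behind the grasp point. The pads swing forward as they close: fully open they stand 13 mm farther back than shut.
Start: joints at [0.878, 0.313, 1.498, -0, 1.331, -0.223], TCP at [237.685, 468.122, 404.694] pointing down, gripper open.
Joint ranges: [-2.94, 2.94], [-0.97, 2.17], [0.19, 2.56], [-1.23, 4.37], [0.02, 3.11], [-2.88, 2.88]. Speed limits (rad/s): [2.39, 2.39, 3.01, 3.14, 3.14, 3.14].

## Interface

Orientations are given as a unit quaternion [w, x, y, z].
In Python, from rig import ctrl gives the robot as it stands.
- The arm moves only by the shell command python3 steer.py [OPENING] [FORCE], which reads ROWS from standard input. ROWS is a JSON list of rows, 1 to 8 of them, each an object with the fields x, y, z (the shift in units of 50 mm), ax, ay, az (a rotation vector in units of 0.1 rad); a field left out counts as zero; each row is the pose to reach, as a shift and turn from the pose commanded when the command began, along the tool's axes at that moment; what a row does not reach only later rows make up. A row lasts 1/10 s, in which the tool goes at most 50 mm and 0.15 rad, less where a joint would pass 70% of its speed; a pose out of reach is approached as far as the arm can. OPENING is the opening from 0.0 (shut) to 1.0 (fully open), set as the command begins (- or left out keeps the last). The fingers move at their own pace and stop on an object; FORCE is the grip in N (left out, the last holds). Time passes only in rows, so rows that do not move let the fingers close. It prints the time, the measured TCP pose, the force, the opening and the grip force at its end. Input that does not fit is refused with a message, and nothing moves.
- ctrl.sense(): the state, without advancing time (a new reading comes with each control period).
- ctrl.capture(name): name is "side" or "top"; returns the picture (420x560x3 uint8, red, green, blue); there is no depth.
- ctrl.calibration(name): a dict with "fx", "fy", "cx", "cy" (pixels), "position" and "attitude" of the camera in the world. Camera axes: x right, y down, z forward; pixel columns grow to the right and rows downward; lengths in mm; the calibration is good to about 2 mm. A picture is of the moment at which its call begins. calibration takes no time and is no camera call.
- ctrl.finish_job(): hands the job in; it is judged then, once.
The state is a dict: "time_s": time; "joints": joint angles; "dq": joint speeds; "tau": joint torques, N m; "eef_pos": TCP position; "ee_rot": TCP orientation; "force": force on the tool from outside, world axes, zero at the start; "wrist_torque": the same for the moment, N m; "grip_width": opening from 0.0 (shut) to 1.0 (fully open); "grip_force": force on a finger pad.
Only numpy, scipy, OpenCV 4.12 (cv2) and the standard library are available. Lean on these libraries where they do the work, as an engineer would, in place of code of your own. Each camera call takes 0.05 s, during which the arm holds its last target. There are 200 camera calls.

## Working session

There is one attempt and no reset: what is moved stays moved. The work goes in short steps, Python scripts to look and compute and a shell command to move; the robot and the scene stay as the last step left them, time stands still between calls to the robot, and variables do not carry over. Pictures are saved under pics/ and viewed, at most 10 in all, crops included, and the job is handed in when it is done.

```bash
ls; mkdir -p pics; python3 - <<'E'
from rig import ctrl
import cv2
for n in("top","side"):
    cv2.imwrite(f"pics/{n}0.png",ctrl.capture(n)[:,:,::-1]); print(n,ctrl.calibration(n))
s=ctrl.sense();print(s["time_s"],s["eef_pos"],s["ee_rot"])
E
```

```text
pics
rig.py
steer.py
top {'fx': 410.0555431398098, 'fy': 410.0555431398098, 'cx': 278.9797728753327, 'cy': 208.7957569131013, 'position': array([ 432.71873667,  -23.80481942, 1309.74674519]), 'attitude': array([ 0.03573387, -0.70302638,  0.70994489, -0.02133662])}
side {'fx': 448.48427049042596, 'fy': 448.48427049042596, 'cx': 286.6390405379161, 'cy': 210.1053866938105, 'position': array([ 167.1402519 , -628.68671424,  875.8861005 ]), 'attitude': array([-0.3463077 ,  0.89853278, -0.24868326,  0.10424234])}
0.1 [237.67039967 468.09202289 404.20210304] [-2.65111876e-04  2.32740029e-01  9.72538817e-01 -5.07042912e-04]
```

View pics/top0.png

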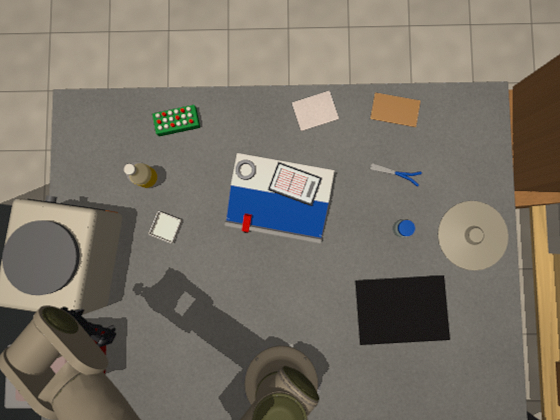

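View pics/side0.png

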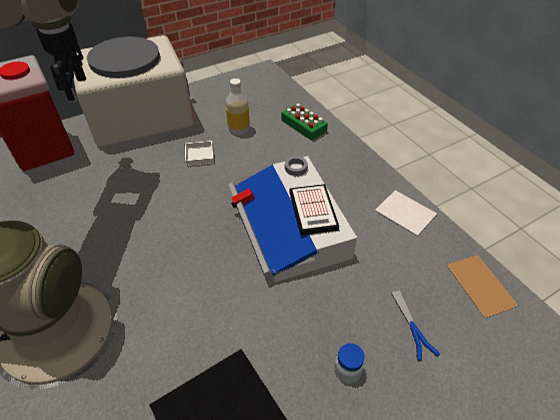

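The top view shows the stand at about (228–335, 152–242), with the panel at about (295,182), the red stop at (247,223) and the tape at (245,169). I'll zoom in for the corners.

```bash
python3 - <<'E'
import cv2
a=cv2.imread("pics/top0.png")[145:249,218:346]
cv2.imwrite("pics/topz.png",cv2.resize(a,None,fx=5.7,fy=5.7,interpolation=cv2.INTER_CUBIC))
a=cv2.imread("pics/side0.png")[150:284,225:361]
cv2.imwrite("pics/sidez.png",cv2.resize(a,None,fx=4.4,fy=4.4,interpolation=cv2.INTER_CUBIC))
E
```

```text
(no output)
```

View pics/topz.png

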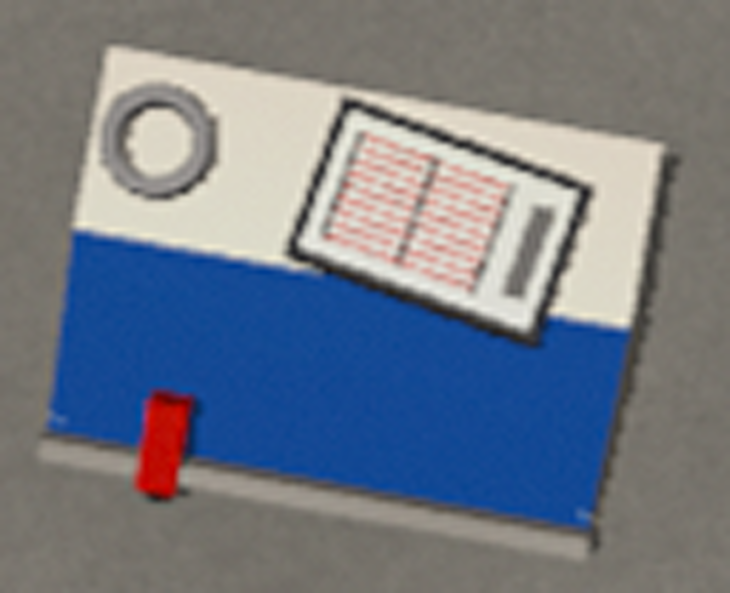

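View pics/sidez.png

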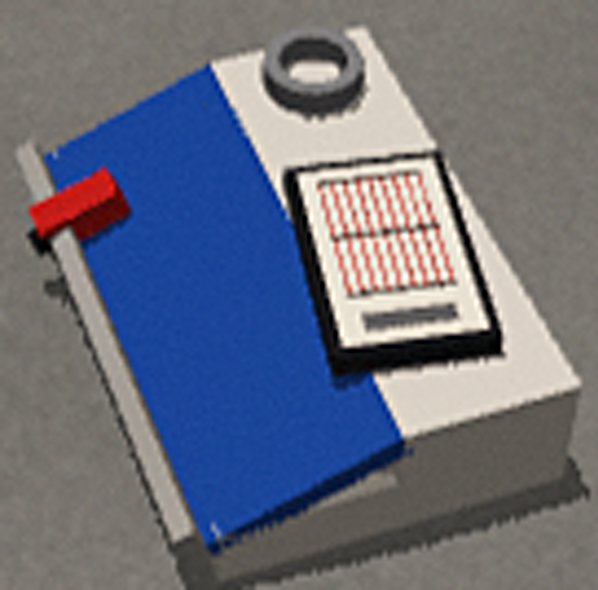

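The crops show the stand turned about -10° and the panel turned a further 9° or so, right end forward. Its front edge is about at the crest and its back edge near the back of the deck. Next I fit the poses.

```bash
cat > h.py <<'E'
import numpy as np
from scipy.spatial.transform import Rotation as R
from scipy.optimize import least_squares
from rig import ctrl
def rot(q): return R.from_quat([q[1],q[2],q[3],q[0]])
def proj(n,P):
    c=ctrl.calibration(n); p=rot(c["attitude"]).inv().apply(np.atleast_2d(P)-c["position"])
    return np.c_[c["fx"]*p[:,0]/p[:,2]+c["cx"],c["fy"]*p[:,1]/p[:,2]+c["cy"]]
T=lambda l:np.array(l,float)/5.7+[218,145]-.4
S=lambda l:np.array(l,float)/4.4+[225,150]-.4
def fit(model,z,obs,x0,n=3):
    def f(p):
        return np.concatenate([(proj(c,R.from_euler('z',p[2]).apply(model)+[p[0],p[1],z])-px).ravel() for c,px in obs])
    r=least_squares(f,x0); return r.x,np.abs(r.fun).max(),r.fun.reshape(-1,2)
a=np.radians(22)
ex=np.array([np.cos(a),0,np.sin(a)]);ez=np.array([-np.sin(a),0,np.cos(a)]);ey=np.array([0,1.,0])
E
python3 - <<'E'
from h import *
np.set_printoptions(precision=3,suppress=True)
m=np.array([[100,150,0],[100,-150,0],[0,150,0],[0,-150,0]],float)
st,e,r=fit(m,80,[("top",T([[105,46],[664,147],[75,231],[632,328]])),("side",S([[362,25],[580,383],[210,63],[402,440]]))],[450,-20,-.15]);print(st,e);print(r)
m=np.array([[45,70,0],[45,-70,0],[-45,70,0],[-45,-70,0]],float)
pa,e,r=fit(m,96,[("top",T([[347,98],[592,188],[291,255],[535,336]])),("side",S([[437,152],[500,338],[287,170],[335,358]]))],[480,-60,-.3]);print(pa,e);print(r)
Rz=R.from_euler('z',st[2])
c=Rz.inv().apply([pa[0]-st[0],pa[1]-st[1],0]);print("panel in stand",c,pa[2]-st[2])
# stop: candidate corner projections for values
for v in (0,.01,.02,.03,.04,.05):
    P=np.array([-107*ey*0+x*ex+(100-v*1000)*ey+23*ez for x in(35,0)])+[-107,0,37]
    W=Rz.apply(P)+[st[0],st[1],0]
    print(v,((proj("top",W)+.4-[218,145])*5.7).round(),((proj("side",W)+.4-[225,150])*4.4).round())
W=Rz.apply(np.array([[-107,150,37],[-107,-150,37]]))+[st[0],st[1],0]
print(((proj("top",W)+.4-[218,145])*5.7).round(),((proj("side",W)+.4-[225,150])*4.4).round())
np.save("st.npy",st)
E
```

```text
[578.599  -0.095  -0.189] 0.6256999447151088
[[ 0.625  0.127]
 [-0.231 -0.483]
 [-0.288 -0.31 ]
 [-0.25   0.157]
 [-0.019  0.536]
 [-0.027  0.533]
 [-0.416  0.143]
 [ 0.12  -0.626]]
[607.303 -47.844  -0.363] 1.765622951232217
[[-0.302 -0.582]
 [ 0.735 -0.484]
 [-0.935 -0.143]
 [ 0.443  1.766]
 [ 0.589 -0.272]
 [ 0.829 -0.328]
 [-0.798 -0.109]
 [-0.216  0.27 ]]
panel in stand [ 37.179 -41.492   0.   ] -0.17352982789959792
0 [[138. 401.]
 [130. 462.]] [[101. 161.]
 [ 48. 190.]]
0.01 [[157. 404.]
 [148. 465.]] [[106. 173.]
 [ 53. 202.]]
0.02 [[175. 407.]
 [166. 468.]] [[111. 184.]
 [ 58. 214.]]
0.03 [[194. 411.]
 [185. 472.]] [[116. 196.]
 [ 63. 226.]]
0.04 [[212. 414.]
 [203. 475.]] [[122. 208.]
 [ 68. 238.]]
0.05 [[230. 417.]
 [221. 478.]] [[127. 220.]
 [ 73. 250.]]
[[ 47. 431.]
 [589. 530.]] [[ 42. 156.]
 [204. 545.]]
```

Both fits are good. The stand is at (579, 0) with yaw -0.189. The panel centre is at (37, -41) in the stand frame, skewed -0.17. The stop face is at y ≈ 72, so the panel's final centre y is about 2.

The plan is to open the gripper and tilt it 22° so the fingers stand normal to the slope. It pushes the panel square from behind with both fingers, and a push to the left follows.

```bash
cat >> h.py <<'E'
def delta(x,y,z,L=173,tilt=22,yaw=0):
    "tool-axis shift and turn bringing tip midpoint to stand-frame (x,y,z); tool tilted to slope, y along stand y (+yaw)"
    st=np.load("st.npy"); s=ctrl.sense(); t=np.radians(tilt); Rz=R.from_euler('z',st[2])
    zt=np.array([np.sin(t),0,-np.cos(t)]); xt=np.cross(ey,zt)
    Rt=Rz*R.from_matrix(np.c_[xt,ey,zt])*R.from_euler('z',yaw); P=Rz.apply([x,y,z])+[st[0],st[1],0]-L*Rt.apply([0,0,1])
    R0=rot(s["ee_rot"]); print("t",s["time_s"],"TCP->",P.round(1),"d",R0.inv().apply(P-s["eef_pos"]).round(1),(R0.inv()*Rt).as_rotvec().round(3),"F",np.round(s["force"],1))
def tip(L=173):
    st=np.load("st.npy"); s=ctrl.sense()
    return R.from_euler('z',-st[2]).apply(s["eef_pos"]+L*rot(s["ee_rot"]).apply([0,0,1])-[st[0],st[1],0])
E
python3 -c "
from h import *
delta(125,-41,170)"
```

```text
t 0.1 TCP-> [630.  -51.7 330.4] d [-585.2 -285.8   74. ] [-0.055 -0.382 -0.277] F [-0.3 -0.6  0.1]
```

The rows are not in the units I measure in: shifts go in units of 50 mm and turns go in units of 0.1 rad. I convert before sending: -330 mm is -6.6, -290 mm is -5.8, -0.382 rad is -3.82.

```bash
echo '[{"x":-0.8, "y":-0.4, "ax":-0.14, "ay":-0.95, "az":-0.7}, {"x":-1.6, "y":-0.8, "ax":-0.28, "ay":-1.9, "az":-1.4}, {"x":-2.5, "y":-1.2, "ax":-0.42, "ay":-2.85, "az":-2.1}, {"x":-3.4, "y":-1.64, "ax":-0.55, "ay":-3.82, "az":-2.77}, {"x":-4.2, "y":-2.08, "ax":-0.55, "ay":-3.82, "az":-2.77}, {"x":-5, "y":-2.5, "ax":-0.55, "ay":-3.82, "az":-2.77}, {"x":-5.8, "y":-2.9, "ax":-0.55, "ay":-3.82, "az":-2.77}, {"x":-6.6, "y":-3.3, "ax":-0.55, "ay":-3.82, "az":-2.77}]' | python3 steer.py 1.0; python3 -c "
from h import *
delta(125,-41,170);print(tip())"
```

```text
time_s: 0.9
eef_pos: [457.9, 169.9, 404.6]
ee_rot: [0.19, 0.093, 0.977, -0.018]
force: [0.9, 0.3, 0.1]
grip_width: 1.004
grip_force: 0.0
t 0.9 TCP-> [630.  -51.7 330.4] d [-167.5 -185.3  147.6] [ 0.001  0.001 -0.   ] F [0.9 0.3 0.1]
[-85.60749584 144.36901489 244.198526  ]
```

Scaled: -185 mm is -3.7, -167 mm is -3.34.

```bash
echo '[{"x":-0.5, "y":-0.54, "z":0.2}, {"x":-1.1, "y":-1.2, "z":0.5}, {"x":-1.7, "y":-1.84, "z":0.9}, {"x":-2.2, "y":-2.46, "z":1.5}, {"x":-2.8, "y":-3.1, "z":2.1}, {"x":-3.34, "y":-3.7, "z":2.6}, {"x":-3.34, "y":-3.7, "z":2.94}, {"x":-3.34, "y":-3.7, "z":2.94}]' | python3 steer.py 1.0; python3 - <<'E'
from h import *
import cv2
delta(125,-41,170);print(tip())
im=ctrl.capture("side")[:,:,::-1].copy()
s=ctrl.sense();Rt=rot(s["ee_rot"])
for L,c in((173,(0,255,0)),(160,(0,0,255))):
    for y in(-57,57):
        u=proj("side",s["eef_pos"]+Rt.apply([0,y,L]))[0];print(L,u)
        cv2.circle(im,tuple(u.round().astype(int)),1,c,-1)
cv2.imwrite("pics/s1.png",cv2.resize(im[70:270,200:420],None,fx=3,fy=3,interpolation=cv2.INTER_CUBIC))
E
```

```text
time_s: 1.7
eef_pos: [628.8, -50.2, 327.7]
ee_rot: [0.188, 0.094, 0.978, -0.017]
force: [-0.4, 0.5, 0.2]
grip_width: 1.001
grip_force: 0.0
t 1.7 TCP-> [630.  -51.7 330.4] d [-2.4 -1.3 -2. ] [ 0.001 -0.005 -0.002] F [-0.4  0.5  0.2]
[122.71138444 -39.55593574 166.9835344 ]
173 [359.78637598 191.42973897]
173 [338.22111699 159.39984073]
160 [358.56272786 188.09921461]
160 [336.87427742 155.98834907]
```

View pics/s1.png

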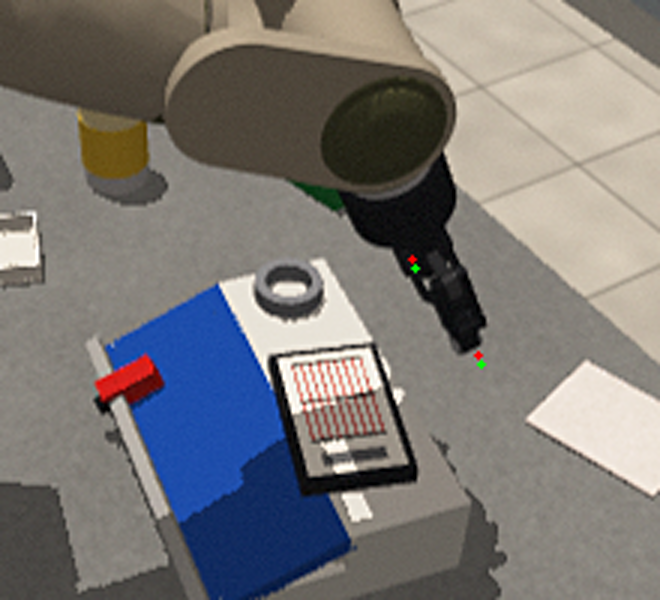

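Near fingertip shows at about (470, 352) in the crop, which matches a tip length of about 160 mm when open. I'll use L=160 and descend behind the panel.

```bash
python3 -c "
from h import *
delta(128,-41,90,L=160);delta(108,-41,90,L=160);delta(70,-41,90,L=160)"
```

```text
t 1.75 TCP-> [637.7 -53.2 238.3] d [24.8 -2.3 88.4] [ 0.001 -0.003 -0.   ] F [-0.1  0.2  0.5]
t 1.75 TCP-> [618.1 -49.4 238.3] d [43.4 -2.3 80.9] [ 0.001 -0.003 -0.   ] F [-0.1  0.2  0.5]
t 1.75 TCP-> [580.8 -42.3 238.3] d [78.6 -2.3 66.8] [ 0.001 -0.003 -0.   ] F [-0.1  0.2  0.5]
```

Scaled: 88 mm is 1.76, 66 mm is 1.32.

```bash
echo '[{"x":0.06, "z":0.44}, {"x":0.2, "y":-0.02, "z":0.88}, {"x":0.34, "y":-0.04, "z":1.32}, {"x":0.5, "y":-0.04, "z":1.76}, {"x":0.5, "y":-0.04, "z":1.76}, {"x":0.5, "y":-0.04, "z":1.76}]' | python3 steer.py; python3 - <<'E'
from h import *
import cv2
delta(108,-41,90,L=160);print(tip(160))
im=ctrl.capture("side")[:,:,::-1].copy()
cv2.imwrite("pics/s2.png",cv2.resize(im[120:260,240:400],None,fx=4,fy=4,interpolation=cv2.INTER_CUBIC))
E
```

```text
time_s: 2.35
eef_pos: [638.0, -52.3, 241.6]
ee_rot: [0.191, 0.092, 0.977, -0.018]
force: [-0.1, 0.1, 0.5]
grip_width: 1.001
grip_force: 0.0
t 2.35 TCP-> [618.1 -49.4 238.3] d [19.8 -0.9 -4.6] [0.001 0.002 0.001] F [-0.1  0.1  0.5]
[128.39284491 -39.82456003  93.37572398]
```

View pics/s2.png

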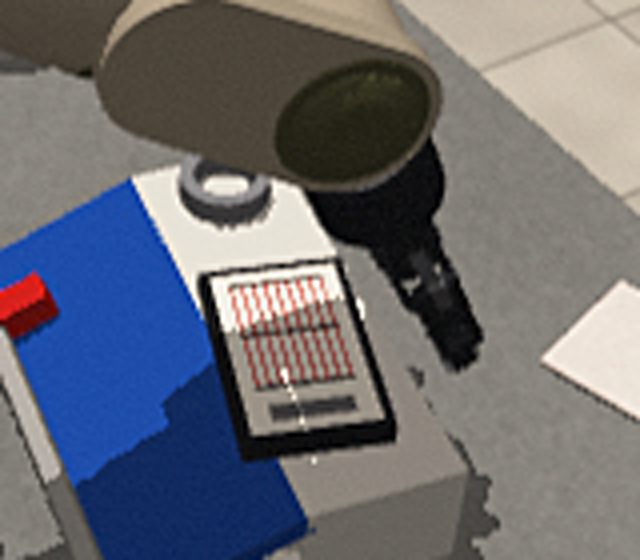

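```bash
echo '[{"x":0.1, "z":0.02}, {"x":0.18}, {"x":0.26, "z":-0.04}, {"x":0.34, "z":-0.08}, {"x":0.4, "z":-0.1}, {"x":0.46, "z":-0.12}, {"x":0.52, "z":-0.14}, {"x":0.56, "z":-0.16}]' | python3 steer.py; echo '[{"x":0.06, "z":-0.02}, {"x":0.12, "z":-0.04}, {"x":0.16, "z":-0.06}, {"x":0.22, "z":-0.08}, {"x":0.28, "z":-0.11}, {"x":0.34, "z":-0.13}, {"x":0.38, "z":-0.15}]' | python3 steer.py; python3 - <<'E'
from h import *
delta(65,-41,90,L=160);print(tip(160))
E
```

```text
time_s: 3.2
eef_pos: [609.5, -47.7, 237.1]
ee_rot: [0.191, 0.093, 0.977, -0.018]
force: [1.4, 0.1, 1.2]
grip_width: 1.003
grip_force: 0.8
time_s: 3.9
eef_pos: [589.2, -44.0, 236.7]
ee_rot: [0.19, 0.093, 0.977, -0.018]
force: [2.5, -0.5, 2.7]
grip_width: 1.0
grip_force: 1.7
t 3.9 TCP-> [575.9 -41.3 238.3] d [12.   0.1 -6.6] [0.001 0.001 0.   ] F [ 2.5 -0.5  2.7]
[ 78.76677097 -40.98568238  88.4290023 ]
```

Scaled: 13 mm is 0.26, 12 mm is 0.24.

```bash
echo '[{"x":0.04, "z":-0.02}, {"x":0.08, "z":-0.04}, {"x":0.12, "z":-0.06}, {"x":0.16, "z":-0.08}, {"x":0.2, "z":-0.1}, {"x":0.24, "z":-0.12}, {"x":0.26, "z":-0.13}, {"x":0.26, "z":-0.13}]' | python3 steer.py; python3 - <<'E'
from h import *
import cv2
delta(50,-41,94,L=160);print(tip(160))
a=ctrl.capture("side")[140:290,230:370,::-1];b=ctrl.capture("top")[145:249,218:346,::-1]
f=lambda i,k:cv2.resize(i,None,fx=k,fy=k,interpolation=cv2.INTER_CUBIC)
a=f(a,2.8);b=f(b,3);h=max(len(a),len(b));p=lambda i:cv2.copyMakeBorder(i,0,h-len(i),0,0,0)
cv2.imwrite("pics/s3.png",np.hstack([p(a),p(b)]))
E
```

```text
time_s: 4.7
eef_pos: [575.1, -41.2, 237.8]
ee_rot: [0.19, 0.093, 0.977, -0.018]
force: [0.9, -0.0, 0.3]
grip_width: 1.001
grip_force: 0.3
t 4.7 TCP-> [561.1 -38.5 242.3] d [11.5 -0.  -9.6] [ 0.001  0.    -0.   ] F [ 0.9 -0.   0.3]
[ 64.26542777 -40.81116454  89.45300118]
```

View pics/s3.png

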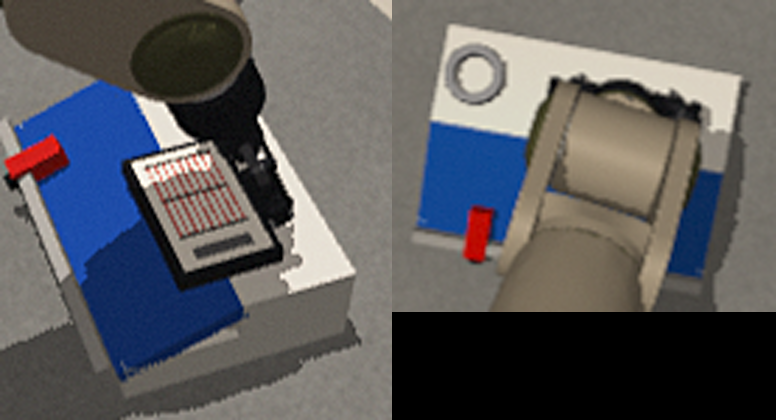

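Scaled: 8 mm is 0.16, -4 mm is -0.08.

```bash
echo '[{"x":0.03, "z":-0.014}, {"x":0.06, "z":-0.028}, {"x":0.08, "z":-0.04}, {"x":0.11, "z":-0.054}, {"x":0.14, "z":-0.068}, {"x":0.16, "z":-0.08}, {"x":0.19, "z":-0.096}, {"x":0.22, "z":-0.11}]' | python3 steer.py;echo '[{"x":0.03, "z":-0.014}, {"x":0.06, "z":-0.028}, {"x":0.08, "z":-0.04}, {"x":0.11, "z":-0.054}, {"x":0.14, "z":-0.068}, {"x":0.16, "z":-0.08}, {"x":0.19, "z":-0.096}, {"x":0.22, "z":-0.11}]' | python3 steer.py; python3 - <<'E'
from h import *
delta(15,-41,91.5,L=160);print(tip(160))
E
```

```text
time_s: 5.6
eef_pos: [563.2, -38.9, 238.9]
ee_rot: [0.191, 0.093, 0.977, -0.018]
force: [1.0, -0.8, 1.4]
grip_width: 0.999
grip_force: 1.3
time_s: 6.4
eef_pos: [551.2, -36.6, 240.0]
ee_rot: [0.191, 0.093, 0.977, -0.018]
force: [3.9, 0.1, 3.6]
grip_width: 0.998
grip_force: 2.1
t 6.4 TCP-> [526.7 -31.9 239.8] d [23.1  0.  -9.2] [ 0.001  0.001 -0.   ] F [3.9 0.1 3.6]
[ 40.09049332 -40.87418119  91.74805357]
```

Scaled: 21 mm is 0.42, 15 mm is 0.3.

```bash
echo '[{"x":0.06, "z":-0.024}, {"x":0.12, "z":-0.048}, {"x":0.18, "z":-0.072}, {"x":0.24, "z":-0.096}, {"x":0.3, "z":-0.12}, {"x":0.36, "z":-0.144}, {"x":0.42, "z":-0.168}, {"x":0.46, "z":-0.184}]' | python3 steer.py;python3 - <<'E'
from h import *
import cv2
delta(-10,-41,81.5,L=160);print(tip(160))
a=ctrl.capture("side")[130:290,210:350,::-1]
cv2.imwrite("pics/s4.png",cv2.resize(a,None,fx=3.7,fy=3.7,interpolation=cv2.INTER_CUBIC))
E
```

```text
time_s: 7.2
eef_pos: [526.5, -31.9, 239.6]
ee_rot: [0.19, 0.093, 0.977, -0.018]
force: [0.6, 0.4, -0.9]
grip_width: 1.0
grip_force: 0.1
t 7.2 TCP-> [502.2 -27.2 229.8] d [26.6 -0.  -0.2] [ 0.001  0.    -0.   ] F [ 0.6  0.4 -0.9]
[ 14.85337555 -40.83080585  91.3079751 ]
```

View pics/s4.png

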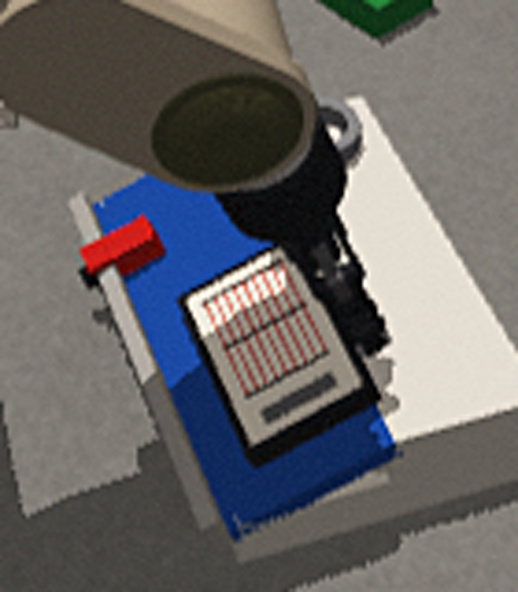

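The panel has tipped and lies on the slope, roughly square: lower edge from (185,300) to (255,460), about 30 mm from the ledge. I'll push it down the slope along tool x.

```bash
echo '[{"x":0.06}, {"x":0.12}, {"x":0.18}, {"x":0.24}, {"x":0.3}, {"x":0.34}, {"x":0.38}, {"x":0.42}]' | python3 steer.py;echo '[{"x":0.02}, {"x":0.04}, {"x":0.06}, {"x":0.08}, {"x":0.1}, {"x":0.1}]' | python3 steer.py;python3 - <<'E'
from h import *
import cv2
delta(-10,-41,81.5,L=160);print(tip(160))
im=ctrl.capture("side")[:,:,::-1];cv2.imwrite("pics/side5.png",im)
cv2.imwrite("pics/s5.png",cv2.resize(im[150:290,215:345],None,fx=4.2,fy=4.2,interpolation=cv2.INTER_CUBIC))
E
```

```text
time_s: 8.05
eef_pos: [507.6, -28.2, 231.7]
ee_rot: [0.19, 0.093, 0.977, -0.018]
force: [-0.5, -0.0, 0.4]
grip_width: 1.005
grip_force: 0.2
time_s: 8.65
eef_pos: [503.1, -27.4, 229.8]
ee_rot: [0.19, 0.093, 0.977, -0.018]
force: [0.0, 0.1, 0.7]
grip_width: 0.999
grip_force: 0.0
t 8.65 TCP-> [502.2 -27.2 229.8] d [ 0.8 -0.  -0.3] [ 0.001  0.    -0.   ] F [0.  0.1 0.7]
[ -9.05084791 -40.81157153  81.5157273 ]
```

View pics/s5.png

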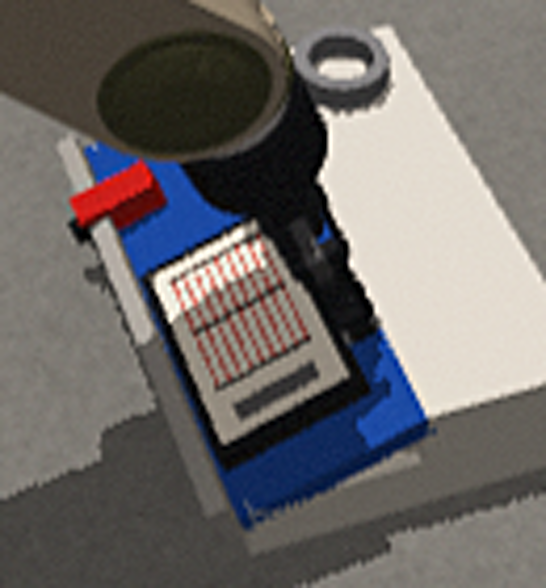

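The panel is square and nearly at the ledge. Its top corners in this crop are about (150,272), (223,440), (255,222) and (365,375). I'll fit its pose in the rest frame and lift away.

```bash
cat >> h.py <<'E'
def rest2w(P):
    st=np.load("st.npy"); P=np.atleast_2d(P).astype(float)
    return R.from_euler('z',st[2]).apply(P@np.array([ex,ey,ez])+[-107,0,37])+[st[0],st[1],0]
def rest(p): # rest xyz -> stand xyz
    return np.array(p,float)@np.array([ex,ey,ez])+[-107,0,37]
def fitrest(obs):
    m=np.array([[-45,70,16],[-45,-70,16],[45,70,16],[45,-70,16]],float)
    f=lambda p:np.concatenate([(proj(c,rest2w(R.from_euler('z',p[2]).apply(m)+[p[0],p[1],0]))-px).ravel() for c,px in obs])
    r=least_squares(f,[50,-40,0]); return r.x.round(3),r.fun.reshape(-1,2).round(1)
E
echo '[{"x":-0.1}, {"x":-0.12, "z":-0.2}, {"x":-0.12, "z":-0.5}, {"x":-0.12, "z":-0.8}, {"x":-0.12, "z":-1}]' | python3 steer.py 0.0; python3 - <<'E'
from h import *
print(fitrest([("side",np.array([[150,272],[223,442],[255,222],[365,375]])/4.2+[215,150]-.4)]))
delta(*rest([38,-142,40]));delta(*rest([38,-142,6]))
E
```

```text
time_s: 9.2
eef_pos: [490.0, -24.9, 280.0]
ee_rot: [0.191, 0.093, 0.977, -0.018]
force: [-0.2, 0.8, 0.0]
grip_width: 0.144
grip_force: 0.0
(array([ 5.0681e+01, -4.8621e+01,  4.0000e-02]), array([[-3.3,  1.6],
       [-0.4,  3.6],
       [ 3.2, -5.2],
       [ 0.2, -0.7]]))
t 9.2 TCP-> [ 403.  -111.   248.7] d [  75.9 -101.     2.8] [ 0.001  0.002 -0.   ] F [-0.2  0.8  0. ]
t 9.2 TCP-> [ 415.5 -113.4  217.2] d [  76.  -101.    36.8] [ 0.001  0.002 -0.   ] F [-0.2  0.8  0. ]
```

```bash
echo '[{"x":0.3, "y":-0.5}, {"x":0.6, "y":-1}, {"x":1, "y":-1.5}, {"x":1.52, "y":-2.02}, {"x":1.52, "y":-2.02, "z":0.36}, {"x":1.52, "y":-2.02, "z":0.72}, {"x":1.52, "y":-2.02, "z":0.72}]' | python3 steer.py 0.0; cat >> h.py <<'E'
import cv2
def rect(n,z=16,k=3):
    "rectified image of plane z of the rest: x 130..-20 downwards, y 150..-160 rightwards, k px/mm"
    im=ctrl.capture(n)[:,:,::-1]
    C=np.array([[130,150],[130,-160],[-20,-160],[-20,150]],float)
    px=proj(n,rest2w(np.c_[C,np.full(4,z)])).astype(np.float32)
    H=cv2.getPerspectiveTransform(px,np.float32([[0,0],[310*k,0],[310*k,150*k],[0,150*k]]))
    return cv2.warpPerspective(im,H,(310*k,150*k),flags=cv2.INTER_CUBIC)
E
python3 - <<'E'
from h import *
print(tip(173),ctrl.sense()["grip_width"])
a=rect("side",k=2);b=rect("top",k=2)
cv2.imwrite("pics/r6.png",np.vstack([a,b]))
E
```

```text
time_s: 9.9
eef_pos: [415.2, -113.5, 215.6]
ee_rot: [0.189, 0.093, 0.977, -0.017]
force: [0.6, 0.3, 0.8]
grip_width: -0.001
grip_force: 0.0
[ -74.52299913 -141.84420533   55.09609006] -0.0006738629028968375
```

View pics/r6.png

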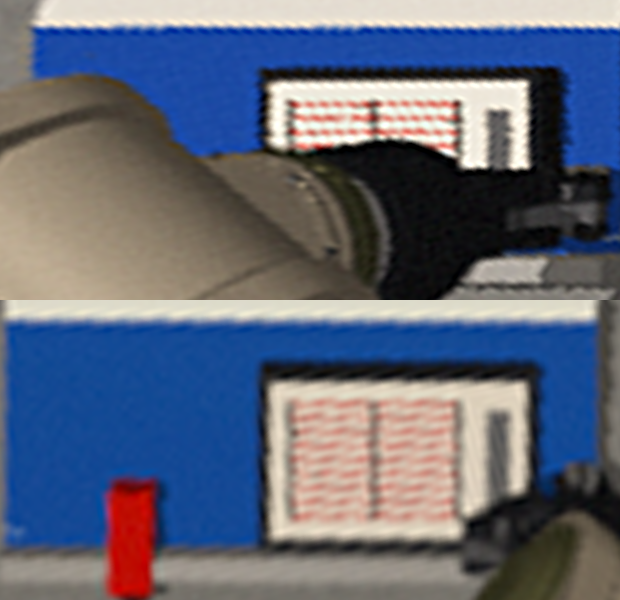

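The rectified top view (2 px/mm) puts the panel at y = -119 to 19 with its lower edge about 5 mm from the ledge, square to the stand. The stop face is at column 158, so y ≈ 71. I push left about 52 mm after closing an 8 mm gap.

Scaled: 18 mm is 0.36, 12 mm is 0.24.

```bash
echo '[{"y":0.06}, {"y":0.12}, {"y":0.18}, {"y":0.24}, {"y":0.3}, {"y":0.36}, {"y":0.42}, {"y":0.48}]' | python3 steer.py; echo '[{"y":0.06}, {"y":0.12}, {"y":0.18}, {"y":0.24}, {"y":0.3}, {"y":0.36}, {"y":0.42}, {"y":0.42}]' | python3 steer.py
python3 - <<'E'
from h import *
print(tip(173))
b=rect("top",k=2); cv2.imwrite("pics/r7.png",b)
hsv=cv2.cvtColor(b,cv2.COLOR_BGR2HSV)
blue=((hsv[...,0]>100)&(hsv[...,0]<125)&(hsv[...,1]>120)&(hsv[...,2]>90));red=(hsv[...,1]>150)&((hsv[...,0]<8)|(hsv[...,0]>172))&(hsv[...,2]>90)
for x in(30,50,70,85):
    r=int((130-x)*2); c=np.where(blue[r])[0]; d=np.where(np.diff(c)>30)[0]
    print(x,"y gaps",[(150-c[i]/2,150-c[i+1]/2) for i in d])
for x in(10,20,30):
    c=np.where(red[int((130-x)*2)])[0]; c=c[c<250]; print(x,"red",150-c.min()/2,150-c.max()/2)
E
```

```text
time_s: 10.8
eef_pos: [419.9, -89.8, 216.8]
ee_rot: [0.191, 0.093, 0.977, -0.018]
force: [-4.4, -3.5, 4.8]
grip_width: -0.002
grip_force: 3.2
time_s: 11.6
eef_pos: [423.9, -68.9, 216.7]
ee_rot: [0.19, 0.093, 0.977, -0.018]
force: [-1.7, -1.6, 3.8]
grip_width: 0.001
grip_force: 1.7
[-74.04619686 -96.54634228  56.34754719]
30 y gaps [(np.float64(98.0), np.float64(70.0))]
50 y gaps [(np.float64(58.5), np.float64(-83.0))]
70 y gaps [(np.float64(58.5), np.float64(-83.0))]
85 y gaps [(np.float64(58.5), np.float64(-83.5))]
10 red 95.0 73.5
20 red 94.5 73.5
30 red 95.0 73.5
```

```bash
echo '[{"x":0.02, "y":0.04}, {"x":0.06, "y":0.08}, {"x":0.1, "y":0.12}, {"x":0.14, "y":0.16}, {"x":0.18, "y":0.18}, {"x":0.2, "y":0.2}, {"x":0.2, "y":0.2}]' | python3 steer.py; echo '[{"y":0.01}, {"y":0.02}, {"y":0.02}]' | python3 steer.py;echo '[{"y":0.01}, {"y":0.02}, {"y":0.02}]' | python3 steer.py|sed -n 4p;echo '[{"y":0.01}, {"y":0.02}, {"y":0.02}]' | python3 steer.py|sed -n 4p; python3 -c "
from h import *
print(tip(173))"
```

```text
time_s: 12.35
eef_pos: [416.9, -57.8, 213.2]
ee_rot: [0.191, 0.093, 0.977, -0.018]
force: [2.0, -5.0, 3.4]
grip_width: 0.0
grip_force: 2.4
time_s: 12.65
eef_pos: [417.1, -56.9, 213.2]
ee_rot: [0.191, 0.093, 0.977, -0.018]
force: [1.1, -5.2, 3.3]
grip_width: -0.0
grip_force: 2.6
force: [1.6, -3.9, 3.3]
force: [2.1, -4.4, 3.0]
[-82.64084792 -84.13167475  52.96034717]
```

```bash
for i in 1 2; do echo '[{"y":0.006}, {"y":0.012}, {"y":0.012}]' | python3 steer.py|sed -n 4p; done; python3 - <<'E'
from h import *
print(tip(173))
b=rect("top",k=2)
hsv=cv2.cvtColor(b,cv2.COLOR_BGR2HSV)
blue=((hsv[...,0]>100)&(hsv[...,0]<125)&(hsv[...,1]>120)&(hsv[...,2]>90))
for x in(45,60,75,85):
    r=int((130-x)*2); c=np.where(blue[r])[0]; d=np.where(np.diff(c)>30)[0]
    print(x,"y gaps",[(150-c[i]/2,150-c[i+1]/2) for i in d])
for y in(60,30,0,-30,-55):
    g=b[:,int((150-y)*2)].max(1); bl=blue[:,int((150-y)*2)]; print(y,"upper edge x",130-np.where(bl)[0].max()/2)
E
```

```text
force: [1.6, -5.1, 3.7]
force: [1.7, -5.2, 3.7]
[-82.64876175 -82.94114456  52.95758997]
45 y gaps [(np.float64(70.5), np.float64(-71.0))]
60 y gaps [(np.float64(70.5), np.float64(-70.0))]
75 y gaps [(np.float64(71.5), np.float64(-70.0))]
85 y gaps [(np.float64(71.0), np.float64(-71.5))]
60 upper edge x 95.5
30 upper edge x 95.5
0 upper edge x 96.0
-30 upper edge x 95.5
-55 upper edge x 95.5
```

```bash
for i in 1 2 3; do echo '[{"y":0.006}, {"y":0.012}, {"y":0.012}]' | python3 steer.py|sed -n 4p; done
```

```text
force: [1.3, -5.2, 3.7]
force: [1.0, -4.5, 2.7]
force: [1.2, -5.3, 2.8]
```

```bash
for i in 1 2 3; do echo '[{"y":0.006}, {"y":0.012}, {"y":0.012}]' | python3 steer.py|sed -n 4p; done;python3 -c "
from h import *
print(tip(173))"
```

```text
force: [1.0, -5.5, 3.4]
force: [0.5, -8.6, 3.4]
force: [-2.2, -13.8, 2.4]
[-82.50908116 -80.10165726  52.98764663]
```

Contact with the stop: the force rises to 14 N, and it stays well below 60 N. Now I retreat and push down from the top edge with both fingers.

```bash
echo '[{"y":-0.08}, {"y":-0.2}, {"y":-0.2, "z":-0.4}, {"y":-0.2, "z":-0.9}, {"y":-0.2, "z":-1.4}, {"y":-0.2, "z":-1.4}]' | python3 steer.py; echo '[{"x":-0.4, "y":0.36}, {"x":-0.9, "y":0.8}, {"x":-1.4, "y":1.3}, {"x":-1.9, "y":1.86}, {"x":-1.9, "y":1.86}]' | python3 steer.py 1.0; python3 - <<'E'
from h import *
delta(*rest([122,3,5]),L=160)
E
```

```text
time_s: 16.3
eef_pos: [389.9, -54.8, 279.4]
ee_rot: [0.192, 0.093, 0.977, -0.018]
force: [-0.1, 0.1, -1.2]
grip_width: -0.002
grip_force: 0.0
time_s: 16.8
eef_pos: [496.4, 21.7, 313.2]
ee_rot: [0.191, 0.091, 0.977, -0.017]
force: [-0.8, 0.5, 0.3]
grip_width: 0.847
grip_force: 0.0
t 16.8 TCP-> [524.5  13.3 235.7] d [ 2.2 -3.2 82.8] [0.003 0.002 0.003] F [-0.8  0.5  0.3]
```

Scaled: 82 mm is 1.64, -3 mm is -0.06.

```bash
echo '[{"x":0.04, "y":-0.06, "z":0.4}, {"x":0.04, "y":-0.06, "z":0.9}, {"x":0.04, "y":-0.06, "z":1.3}, {"x":0.04, "y":-0.06, "z":1.6}, {"x":0.04, "y":-0.06, "z":1.64}, {"x":0.04, "y":-0.06, "z":1.64}]' | python3 steer.py 1.0; python3 - <<'E'
from h import *
delta(*rest([106,3,5]),L=160)
E
```

```text
time_s: 17.4
eef_pos: [521.8, 11.3, 235.9]
ee_rot: [0.189, 0.093, 0.977, -0.017]
force: [0.2, -0.3, -0.9]
grip_width: 0.998
grip_force: 0.0
t 17.4 TCP-> [509.9  16.1 229.7] d [14.   2.5  1.1] [ 0.001 -0.001 -0.   ] F [ 0.2 -0.3 -0.9]
```

Now I advance down the slope, then slowly with the force watched.

Scaled: 14 mm is 0.28, 13 mm is 0.26.

```bash
echo '[{"x":0.08}, {"x":0.16}, {"x":0.22}, {"x":0.26}, {"x":0.28}, {"x":0.28}]' | python3 steer.py|sed -n 4p; for i in 1 2 3 4 5; do echo '[{"x":0.01}, {"x":0.02}, {"x":0.02}]' | python3 steer.py|sed -n 4p; done; python3 -c "
from h import *
delta(*rest([106,3,5]),L=160)"
```

```text
force: [-0.3, 0.5, -0.5]
force: [0.5, -0.5, -0.4]
force: [0.4, 1.0, 0.7]
force: [-0.5, 0.4, -0.6]
force: [3.5, -0.5, -0.4]
force: [6.2, 0.1, 1.3]
t 19.5 TCP-> [509.9  16.1 229.7] d [-3.5  2.3  2.1] [ 0.001  0.004 -0.001] F [6.2 0.1 1.3]
```

```bash
for i in 1 2 3; do echo '[{"x":0.008}, {"x":0.014}, {"x":0.014}]' | python3 steer.py|sed -n 4p; done; python3 -c "
from h import *
delta(*rest([106,3,5]),L=160)"
```

```text
force: [7.3, -0.4, 2.1]
force: [9.6, -1.2, 2.2]
force: [10.7, -0.1, 2.9]
t 20.4 TCP-> [509.9  16.1 229.7] d [-4.4  2.3  2.6] [ 0.001  0.009 -0.001] F [10.7 -0.1  2.9]
```

The force now rises steadily with travel, so the panel is on the ledge. I retreat and measure from the images.

The rows are not in the units I measure in: shifts go in units of 50 mm and turns go in units of 0.1 rad. I convert before sending: -130 mm is -2.6, -90 mm is -1.8.

```bash
echo '[{"x":-0.12}, {"x":-0.24}, {"x":-0.24, "z":-0.5}, {"x":-0.24, "z":-1.2}, {"x":-0.24, "z":-1.8}, {"x":-0.24, "y":-0.9, "z":-1.8}, {"x":-0.24, "y":-1.8, "z":-1.8}, {"x":-0.24, "y":-2.6, "z":-1.8}]' | python3 steer.py 0.0 |head -2; echo '[{"y":-0.9}, {"y":-1.8}, {"y":-2.6}, {"y":-2.6}]' | python3 steer.py|head -2; cat > m.py <<'E'
from h import *
b=rect("top",k=4); np.save("b.npy",b)
hsv=cv2.cvtColor(b,cv2.COLOR_BGR2HSV)
v=hsv[...,2].astype(int); X=lambda r:130-r/4; Y=lambda c:150-c/4
blue=((hsv[...,0]>100)&(hsv[...,0]<125)&(hsv[...,1]>120)&(v>90))
for x in(45,60,75,82):
    c=np.where(blue[int((130-x)*4)])[0]; i=np.argmax(np.diff(c)); print("x",x,"panel y",Y(c[i]),Y(c[i+1]))
white=(hsv[...,1]<60)&(v>150)
for y in(55,30,0,-30,-55):
    k=int((150-y)*4); col=blue[:,k]; w=np.where(white[:,k])[0]; w=w[(X(w)<95)]
    print("y",y,"upper edge",X(np.where(col)[0].max()),"white",X(w.min()),X(w.max()) )
red=(hsv[...,1]>150)&((hsv[...,0]<8)|(hsv[...,0]>172))&(v>90)
for x in(10,20,30): c=np.where(red[int((130-x)*4)])[0]; c=c[c<500]; print("red",x,Y(c.max()))
E
python3 m.py
```

```text
time_s: 21.2
eef_pos: [455.6, -109.7, 316.6]
time_s: 21.6
eef_pos: [430.9, -239.7, 316.2]
x 45 panel y 73.25 -67.25
x 60 panel y 73.25 -67.25
x 75 panel y 73.0 -68.0
x 82 panel y 73.0 -67.0
y 55 upper edge 95.5 white 84.0 -9.25
y 30 upper edge 95.25 white 84.5 -9.0
y 0 upper edge 95.75 white 84.25 -8.5
y -30 upper edge 95.5 white 84.0 -8.75
y -55 upper edge 95.5 white 84.5 -7.5
red 10 74.25
red 20 73.25
red 30 74.0
```

Upper edge is level across the panel, and its position was unchanged by the down push. I'll check the lower edge directly against the ledge's inner top edge, since both lie in the z = 16 plane.

```bash
python3 - <<'E'
import numpy as np
b=np.load("b.npy").astype(int)
for y in(120,110,60,30,0,-30,-60,-90,-110):
    k=int((150-y)*4); print(y,[tuple(b[int((130-x)*4),k-4:k+5].mean(0).astype(int)) for x in(12,10,8,7,6,5,4,3,2,1,0,-2,-4)])
E
```

```text
120 [(np.int64(145), np.int64(70), np.int64(13)), (np.int64(149), np.int64(70), np.int64(15)), (np.int64(132), np.int64(73), np.int64(37)), (np.int64(117), np.int64(74), np.int64(53)), (np.int64(101), np.int64(76), np.int64(69)), (np.int64(88), np.int64(80), np.int64(84)), (np.int64(82), np.int64(83), np.int64(89)), (np.int64(82), np.int64(88), np.int64(93)), (np.int64(89), np.int64(99), np.int64(105)), (np.int64(100), np.int64(112), np.int64(119)), (np.int64(113), np.int64(123), np.int64(131)), (np.int64(133), np.int64(142), np.int64(150)), (np.int64(135), np.int64(145), np.int64(152))]
110 [(np.int64(149), np.int64(69), np.int64(11)), (np.int64(142), np.int64(70), np.int64(18)), (np.int64(125), np.int64(74), np.int64(45)), (np.int64(110), np.int64(77), np.int64(61)), (np.int64(96), np.int64(76), np.int64(68)), (np.int64(86), np.int64(76), np.int64(73)), (np.int64(82), np.int64(82), np.int64(84)), (np.int64(87), np.int64(93), np.int64(98)), (np.int64(98), np.int64(106), np.int64(112)), (np.int64(111), np.int64(120), np.int64(126)), (np.int64(121), np.int64(131), np.int64(138)), (np.
[... 3575 characters left out ...]
nt64(126)), (np.int64(130), np.int64(140), np.int64(145)), (np.int64(135), np.int64(144), np.int64(151))]
-110 [(np.int64(149), np.int64(69), np.int64(14)), (np.int64(146), np.int64(70), np.int64(16)), (np.int64(129), np.int64(74), np.int64(42)), (np.int64(115), np.int64(77), np.int64(58)), (np.int64(99), np.int64(76), np.int64(67)), (np.int64(86), np.int64(73), np.int64(69)), (np.int64(78), np.int64(74), np.int64(73)), (np.int64(79), np.int64(85), np.int64(88)), (np.int64(90), np.int64(99), np.int64(103)), (np.int64(105), np.int64(113), np.int64(119)), (np.int64(119), np.int64(128), np.int64(134)), (np.int64(131), np.int64(140), np.int64(146)), (np.int64(137), np.int64(145), np.int64(151))]
```

The panel's dark lower border meets the ledge's inner edge at x ≈ 1 mm with no gap at any column. The left side is at 73.1 mm against the stop at about 73.5. The arm is clear, so I'll hand in.

```bash
python3 -c "
from rig import ctrl
print(ctrl.finish_job())"
```

```text
the job is handed in; nothing more can be done
None
```

I handed the job in with the panel flat on the blue slope, its lower edge against the ledge along its whole length and its left side against the red stop, as measured in the last top image; the judge returned no verdict.

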